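# Swing out a draining peg and hang the mug on it

### The job

A rinsed mug stands mouth down on the worktop beside a steel cup-draining stand. Lift the stand's empty swing peg out of the notch in which it is parked, swing it round to the front and let it down fully into the notch over the drip tray. Then hang the mug mouth down on that slanting peg, slid on along it until the peg's tip meets the inside of the foot, letting go only when the peg carries it so that it does not drop, and leave it there to drain without shifting the coffee pods.

Things in the scene. Friction and masses are not known exactly. Their poses are not given: they have to be found in the camera images.
- stand: Fixed steel cup-draining stand. Origin: on its post's axis, at worktop height; x from the front of its drip tray to the back, y to the left seen from the front. Drip tray x -213 to 53, y -85 to 85 mm, rim 26 mm high. Post 34 mm thick, round hub on top 78 mm wide, heights 98 to 180 mm. On the right a fixed peg holds another cup (keep clear: x -46 to 46, y -70 to -215, heights 84 to 220 mm).
- hub_slot (a point): On the post's axis, 125 mm up, in the hub. The slot in the hub's wall, which guides the swing peg's rod, is U-shaped: two upright notches 20 mm deep, joined by a passage above. The front notch faces the stand's -x, the other lies 75 degrees round to the left (+y). The notches are 15 mm wide, their mouths 21 mm.
- peg_lift (a joint): How far the swing peg is lifted, m, straight up: 0 resting in a notch, at least 0.020 to clear the land between the notches, 0.032 at the top of the slot. It falls back by its own weight (300 g, no spring).
- peg_arm (a joint): Swing of the peg about the post's upright axis, rad, counterclockwise from above: 0 in the parked notch (left), 1.309 (75 degrees) in the front notch over the drip tray. It has about 0.05 rad of play in a notch, and swings freely when lifted clear; a notch catches it when let down within 0.08 rad.
- peg_bend (a point): Where the swing peg turns up: 75 mm from the post's axis, height 125 mm when resting in a notch. From the hub to here it is a level steel rod 12 mm thick; from here it rises outward, straight, at 45 degrees for 109 mm to the tip, in a grey sleeve 18 mm thick.
- peg_grip (a point): Point on the axis of the swing peg's sloping part, 60 mm up the slope from the bend (117 mm from the post's axis, height 167 mm when in a notch): a good place to pinch it, across the peg. Axes of the peg's three points: -x radially outward from the post along the peg, z up.
- peg_tip (a point): Outermost point of the swing peg, on its axis, at the round end of its sleeve: 152 mm from the post's axis, height 202 mm when in a notch. The mug slides on freely with its axis anywhere from 25 to 45 degrees from vertical, leaning as the peg does, its foot up and away from the post.
- mug: White mug to hang up: rim 83 mm, foot 62 mm across (65 mm across 20 mm from the foot), 94 mm tall, 0.26 kg. z runs from foot to mouth, so points down while it stands mouth down. Origin in the foot's plane, 16 mm off the mug's axis, which passes through (0, 16, 0) mm. Handle on the -y side, out to y -58 mm, 24 mm thick, z 12 to 89 mm.
- mug_base (a point): Centre of the mug's foot, outside; the highest face while it stands mouth down, 94 mm above the worktop. Axes as mug.
- mug_floor (a point): Centre of the mug's inner floor, 8 mm in from mug_base on the axis (the cavity is 86 mm deep, about 36 mm in radius at the mouth and 27 mm at the floor).
- coffee_pod_0: Coffee pod, 49 x 43 mm, loose, to the left of the mug; leave alone. Origin under its centre.

How it is judged:
On the way:
1. the empty swing peg rests in the front notch over the drip tray, the mug not yet on it (value of joint peg_arm between 1.2 and 1.42 rad and value of joint peg_lift below 0.004 m and distance between mug_floor and peg_tip above 0.1 m), for 0.3 s.
At the end, for the whole second after the job is handed in: The swing peg rests fully down in the front notch (within 0.1 rad of it and lifted less than 4 mm); the mug hangs on it at rest, mouth down (its axis within about 60 degrees of vertical), with the peg's tip inside it within 25 mm of the foot's plane and within 35 mm of the centre of the inner floor (value of joint peg_arm between 1.2 and 1.42 rad and value of joint peg_lift below 0.004 m and distance between mug_floor and peg_tip below 0.035 m and z of peg_tip in the frame of mug between 0.004 and 0.025 m and angle between mug's own z axis and vertical above 2.1 rad and contact force between mug and stand above 0.5 N and linear speed of mug below 0.03 m/s and angular speed of mug below 0.3 rad/s); the robot touches nothing.
It fails at once if the coffee pod beside the mug is shifted by more than 30 mm (distance of coffee_pod_0 from where it was at the start of the episode above 0.03 m).
It fails at once if the mug is let go so that it drops (faster than 0.4 m/s with no finger on it) (contact force between the fingers and mug below 0.05 N and linear speed of mug above 0.4 m/s).
It also fails if it takes over 58 s, if anything falls off the work surface, if the arm or the gripper's body presses on something with over 40 N, if the wrist force passes 120 N, or if a joint passes its speed limit or range.

### The arm

A 7-joint arm with a two-finger parallel gripper is mounted at the origin on a cart in front of the work surface, level with it; the furniture and walls round the work are solid. World frame = base frame: x ahead of the robot, y to its left, z up, the work surface at z = 0. Lengths are in m, angles in rad, forces in N, time in s.
With the tool pointing down it reaches from about 0.4 to 0.875 m from the base axis. Payload 19.3 kg.
Tool frame: the origin (TCP) lies midway between the tips of the shut fingers; the grasp point (between the pads) lies 19 mm behind it; z points along the fingers, y is the line along which they close (so a half turn about z gives the same grasp; the last joint's range is limited). The gripper opens to 85 mm and grips with 20 to 120 N. Pads are 22 mm wide; open, the fingers measure 114 mm over their backs; the gripper's body (76 mm by 85 mm) begins 54 mm behind the grasp point. The pads swing forward as they close: fully open they stand 13 mm farther back than shut.
Start: joints at [1.274, 0.521, -0.036, 1.599, 0.021, 1.021, -0.113], TCP at [0.141, -0.609, 0.231] pointing down, gripper open.
Joint ranges: [-2.91, 2.91], [-0.3, 2.13], [-1.5, 1.42], [0.17, 2.43], [-1.26, 4.41], [0.16, 1.93], [-2.52, 2.52]. Speed limits (rad/s): [1.89, 1.89, 2.39, 2.39, 3.01, 3.01, 3.01].

### API

Orientations are given as [roll, pitch, yaw] about the fixed x, y, z axes, in that order (R = Rz(yaw) Ry(pitch) Rx(roll)).
In Python, from workcell import bot gives the robot as it stands.
- The arm moves only by the tool nudge_tcp, called as name(argument=value, ...) on one line, values as JSON. Schema: {"type":"object","properties":{"rows":{"type":"array","items":{"type":"array","items":{"type":"array","items":{"type":"number"},"minItems":7,"maxItems":7},"minItems":1,"maxItems":5},"minItems":1,"maxItems":1},"grip_force":{"type":"number"},"only":{"type":"string"},"quiet":{"type":"boolean"},"lines":{"type":"string"}},"required":["rows"],"additionalProperties":false}. rows is a list that holds a single list of rows (three levels of brackets), with 1 to 5 rows, each of 7 numbers: the finger opening in m, then dx, dy, dz in m, then a rotation vector rx, ry, rz in rad; each row is the pose to reach, as a shift and turn from the pose commanded when the call began, along the tool's axes at that moment; what a row does not reach only later rows make up. A row lasts 1/8 s, in which the tool goes at most 0.0625 m and 0.188 rad, less where a joint would pass 70% of its speed; a pose out of reach is approached as far as the arm can. The fingers move at their own pace and stop on an object; grip_force is the grip in N (left out, the last holds). Time passes only in rows, so rows that do not move let the fingers close. The tool returns the time, the measured TCP pose, the force, the opening and the grip force at its end. only (a regular expression) keeps the lines of the reply that match it, lines (a string "A,B") keeps lines A to B, and quiet returns only ok. Input that does not fit is refused with a message, and nothing moves.
- bot.observe(): the state, without advancing time (a new reading comes with each control period).
- bot.grab_frame(name): name is "scene" or "top" or "wrist"; returns the picture (420x560x3 uint8, blue, green, red); there is no depth.
- bot.calibration(name): a dict with "vfov" (degrees; the focal length in pixels is half the picture's height over the tangent of half this angle, whatever the lens; pixels are square), "cx", "cy" (the principal point, pixels), "dist_coeffs" ([k1, k2, p1, p2, k3] as OpenCV has them; the pictures are not rectified), "eye" and "attitude" of the camera in the world. Camera axes: x right, y down, z forward; pixel columns grow to the right and rows downward; lengths in m; the calibration is good to about 2 mm. A picture is of the moment at which its call begins: read the wrist's pose just before it. calibration takes no time and is no camera call; for the wrist camera it gives the pose at the moment of the call.
- bot.job_done(): hands the job in; it is judged then, once.
The state is a dict: "clock": time; "qpos": joint angles; "qd": joint speeds; "joint_efforts": joint torques, N m; "position": TCP position; "tool_rot": TCP orientation; "force": force on the tool from outside, world axes, zero at the start; "moment": the same for the moment, N m; "grip_width": finger opening in m; "finger_force": force on a finger pad.
Only numpy, scipy, OpenCV 4.12 (cv2) and the standard library are available. Lean on these libraries where they do the work, as an engineer would, in place of code of your own. Each camera call takes 0.05 s, during which the arm holds its last target. There are 200 camera calls.

## Working session

There is one attempt and no reset: what is moved stays moved. The work goes in short steps, Python scripts to look and compute and a tool call to move; the robot and the scene stay as the last step left them, time stands still between calls to the robot, and variables do not carry over. Pictures are saved under pics/ and viewed, at most 12 in all, crops included, and the job is handed in when it is done.

```bash
ls; mkdir -p pics
```

Run:
```python
from workcell import bot
import cv2
for n in("scene","top"):
    cv2.imwrite(f"pics/{n}0.png",bot.grab_frame(n)); print(n,bot.calibration(n))
print(bot.observe())
```

```text
pics
workcell.py
scene {'vfov': 48.86443424649985, 'cx': 281.7388001091152, 'cy': 207.3505103034836, 'dist_coeffs': array([-0.05872267,  0.        ,  0.        ,  0.        ,  0.        ]), 'eye': array([-0.11472563,  0.70671612,  0.81536543]), 'attitude': array([-2.22731959, -0.00769999, -2.29115433])}
top {'vfov': 52.34233559858533, 'cx': 280.9796439848206, 'cy': 210.6967187927302, 'dist_coeffs': array([-0.08716738,  0.        ,  0.        ,  0.        ,  0.        ]), 'eye': array([0.39332133, 0.0979396 , 1.34915985]), 'attitude': array([-3.01024757,  0.00462854, -1.57937359])}
{'clock': 0.1, 'qpos': array([ 1.27381354,  0.52191568, -0.03628619,  1.59992454,  0.02117826,
        1.02106418, -0.11278187]), 'qd': array([-0.00101953, -0.00231913,  0.00083704, -0.00046463, -0.0015829 ,
       -0.00010422,  0.00091052]), 'joint_efforts': array([ 2.47418437e-03, -9.28494716e+01,  1.98345155e+00, -3.70521176e+01,
        1.80934626e-02,  5.37171029e-03,  7.13399140e-05]), 'position': array([ 0.14041756, -0.60874032,  0.23081734]), 'tool_rot': array([-3.14066729e+00,  6.46775827e-05,  2.26742363e-01]), 'force': array([ 0.71684065, -0.12658724,  1.09278264]), 'moment': array([-0.01177356,  0.00574863, -0.0337355 ]), 'finger_force': 0.0, 'grip_width': 0.08548530859653679}
```

View pics/scene0.png

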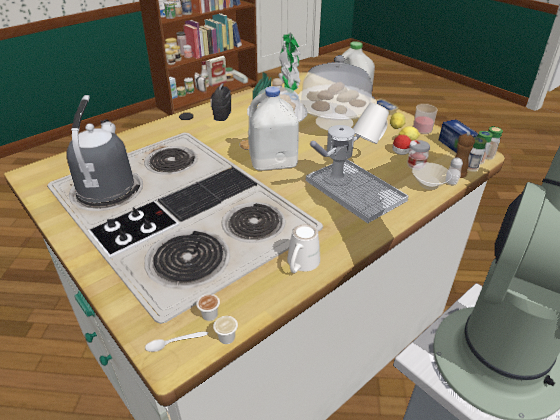

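View pics/top0.png

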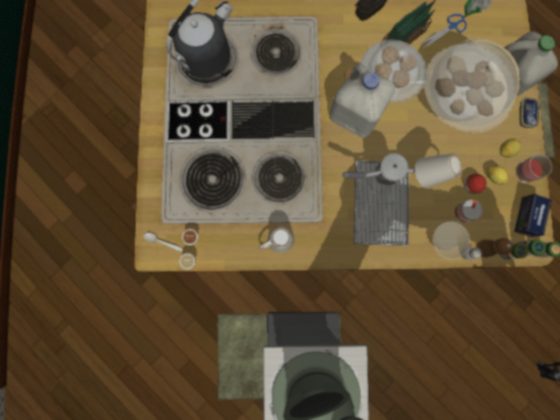

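The scene view shows the hub at about (341,132), the peg sticking out to (314,150) and the mug at (304,248). The top view shows the hub at (395,167), the peg's tip at (350,174) and the mug at (281,238). I'll enlarge these areas next.

Run:
```python
import cv2,numpy as np
s=cv2.imread("pics/scene0.png");t=cv2.imread("pics/top0.png")
def c(i,x,y,w=80,h=60): return cv2.resize(i[y:y+h,x:x+w],(400,300),interpolation=cv2.INTER_CUBIC)
t2=cv2.convertScaleAbs(t,alpha=1.3,beta=10)
cv2.imwrite("pics/crop0.png",np.vstack([np.hstack([c(s,300,110),c(t2,340,140)]),np.hstack([c(s,270,215),c(t2,240,210)])]))
```

```text
(no output)
```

View pics/crop0.png

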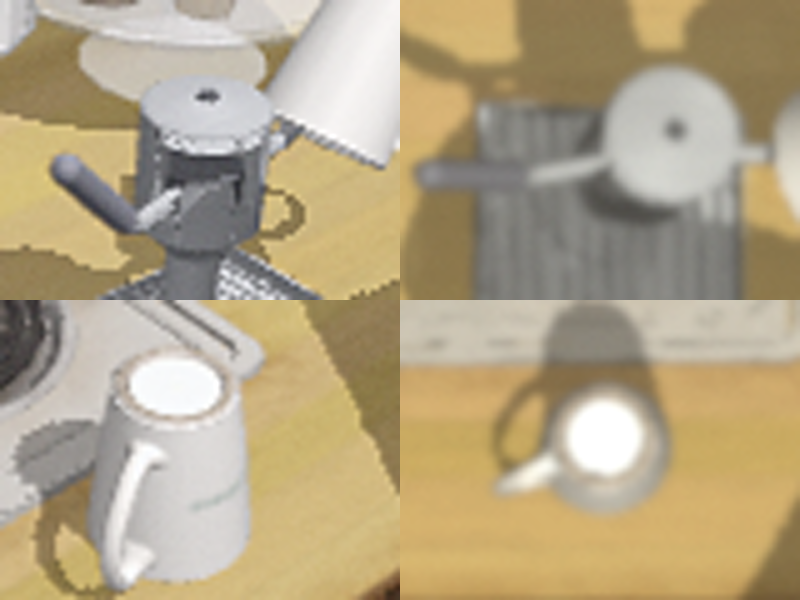

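The crops are enlarged 5 times. In the scene view they give the hub top centre (341.0,128.8), peg end (312.8,143.2), bend (327,154.8) and mug foot (305,231.6). In the top view the same points are (394.6,165.6), (345.6,174.4), (365.6,175.6) and (280.4,237). The handle points to image lower left in the top view, reaching about (259.6,247).

Create h.py:
```python
import numpy as np,cv2
from scipy.spatial.transform import Rotation as Rn
def ray(c,uv):
    f=210/np.tan(np.radians(c['vfov'])/2);K=np.array([[f,0,c['cx']],[0,f,c['cy']],[0,0,1.]])
    p=cv2.undistortPoints(np.array([[uv]],float),K,c['dist_coeffs']).ravel()
    d=Rn.from_euler('xyz',c['attitude']).apply([*p,1.]);return np.array(c['eye']),d/np.linalg.norm(d)
def proj(c,P):
    f=210/np.tan(np.radians(c['vfov'])/2);K=np.array([[f,0,c['cx']],[0,f,c['cy']],[0,0,1.]])
    R=Rn.from_euler('xyz',c['attitude']).as_matrix().T
    return cv2.projectPoints(np.atleast_2d(P).astype(float),cv2.Rodrigues(R)[0],-R@c['eye'],K,c['dist_coeffs'])[0][:,0]
def tri(*rs):
    A=sum(np.eye(3)-np.outer(d,d) for o,d in rs);b=sum((np.eye(3)-np.outer(d,d))@o for o,d in rs)
    x=np.linalg.solve(A,b);return x,[np.linalg.norm(np.cross(x-o,d)) for o,d in rs]
def atz(r,z): o,d=r;return o+d*(z-o[2])/d[2]
```

Run:
```python
from h import *
from workcell import bot
s,t=bot.calibration('scene'),bot.calibration('top')
for n,a,b in[('hubtop',(341,128.8),(394.6,165.6)),('pegend',(312.8,143.2),(345.6,174.4)),('bend',(327,154.8),(365.6,175.6)),('mugbase',(305,231.6),(280.4,237))]:
    x,e=tri(ray(s,a),ray(t,b));print(n,x.round(4),np.round(e,4))
print('handle',atz(ray(t,(261,246.5)),.06),'axis tops', atz(ray(t,(280.4,237)),.094))
print('stand tray corners top',[atz(ray(t,p),.026).round(3) for p in((355,161),(355,244),(408,244))])
```

```text
hubtop [ 0.6728 -0.2198  0.1785] [0.0006 0.0006]
pegend [ 0.6451 -0.0774  0.1952] [0.0002 0.0002]
bend [ 0.6551 -0.1471  0.1272] [0.0013 0.0013]
mugbase [0.4805 0.1039 0.0912] [0.0012 0.0012]
handle [0.45542405 0.16357225 0.06      ] axis tops [0.48119751 0.10469985 0.094     ]
stand tray corners top [array([ 0.725, -0.134,  0.026]), array([ 0.462, -0.126,  0.026]), array([ 0.46 , -0.292,  0.026])]
```

Add to h.py:
```python
def rel(bot,pos,R):
    o=bot.observe();R0=Rn.from_euler('xyz',o['tool_rot'])
    d=R0.inv().apply(np.array(pos)-o['position']);v=(R0.inv()*R).as_rotvec()
    print('rel',d.round(4).tolist(),v.round(4).tolist(),'| len %.3f ang %.3f clk %.2f'%(np.linalg.norm(d),np.linalg.norm(v),o['clock']))
def down(deg): return Rn.from_euler('xyz',[np.pi,0,np.radians(deg)])
```

Run:
```python
from h import *
from workcell import bot
rel(bot,[.6485,-.1054,.30],down(102))
```

```text
rel [0.6082, -0.3763, -0.0689] [-0.0008, -0.0007, -1.5535] | len 0.719 ang 1.553 clk 0.10
```

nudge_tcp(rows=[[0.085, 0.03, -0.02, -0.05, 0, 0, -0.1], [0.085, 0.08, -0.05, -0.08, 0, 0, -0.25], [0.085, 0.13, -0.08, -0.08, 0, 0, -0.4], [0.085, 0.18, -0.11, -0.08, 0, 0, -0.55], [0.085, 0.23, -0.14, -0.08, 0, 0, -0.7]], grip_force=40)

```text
refused: rows: the value is too long (schema: maxItems 1). Nothing was moved.
```

The call was refused and nothing moved: it wants a list holding one list of rows, three levels of brackets. Same move again in that form.

nudge_tcp(rows=[[[0.085, 0.03, -0.02, -0.05, 0, 0, -0.1], [0.085, 0.08, -0.05, -0.08, 0, 0, -0.25], [0.085, 0.13, -0.08, -0.08, 0, 0, -0.4], [0.085, 0.18, -0.11, -0.08, 0, 0, -0.55], [0.085, 0.23, -0.14, -0.08, 0, 0, -0.7]]], grip_force=40)

```text
clock: 0.72
position: [0.3342, -0.4193, 0.3113]
tool_rot: [-3.142, 0.0, 0.932]
force: [0.2, -1.0, -1.1]
grip_width: 0.0849
finger_force: 0.0
```

Run:
```python
from h import *
from workcell import bot
rel(bot,[.6485,-.1054,.30],down(102)); print(bot.observe()['qpos'].round(2))
```

```text
rel [0.4395, 0.065, 0.0112] [-0.0001, 0.0002, -0.8486] | len 0.444 ang 0.849 clk 0.72
[ 1.    0.31 -0.28  1.72  0.09  1.12  0.06]
```

nudge_tcp(rows=[[[0.085, 0.06, 0.01, 0, 0, 0, -0.12], [0.085, 0.12, 0.018, 0, 0, 0, -0.24], [0.085, 0.18, 0.027, 0, 0, 0, -0.36], [0.085, 0.24, 0.036, 0, 0, 0, -0.48], [0.085, 0.3, 0.045, 0, 0, 0, -0.6]]])

```text
clock: 1.35
position: [0.5503, -0.2066, 0.3112]
tool_rot: [-3.141, 0.0, 1.53]
force: [0.4, -1.3, -0.4]
grip_width: 0.0848
finger_force: 0.0
```

Run:
```python
from h import *
from workcell import bot
rel(bot,[.6485,-.1054,.30],down(102)); print(bot.observe()['qpos'].round(2))
```

```text
rel [0.105, 0.094, 0.0112] [-0.0002, 0.0, -0.2499] | len 0.141 ang 0.250 clk 1.35
[ 0.61  0.42 -0.49  1.58  0.21  1.19  0.03]
```

nudge_tcp(rows=[[[0.085, 0.035, 0.03, 0, 0, 0, -0.1], [0.085, 0.07, 0.06, 0, 0, 0, -0.2], [0.085, 0.105, 0.094, 0.01, 0, 0, -0.25], [0.085, 0.105, 0.094, 0.01, 0, 0, -0.25], [0.085, 0.105, 0.094, 0.01, 0, 0, -0.25]]])

```text
clock: 1.98
position: [0.6475, -0.1075, 0.3008]
tool_rot: [-3.141, -0.0, 1.776]
force: [-0.1, -1.4, -1.0]
grip_width: 0.085
finger_force: 0.0
```

Run:
```python
from h import *
from workcell import bot
rel(bot,[.6485,-.1054,.148],down(102)); print(bot.observe()['qpos'].round(2))
c=bot.calibration('wrist');cv2.imwrite('pics/w1.png',bot.grab_frame('wrist'));print(c)
h=np.array([.6728,-.2198,0]);r=np.array([np.cos(np.radians(102)),np.sin(np.radians(102)),0])
print(proj(c,[h+[0,0,.18],h+r*.075+[0,0,.125],h+r*.117+[0,0,.167],h+r*.152+[0,0,.202]]).round(1))
```

```text
rel [0.0018, 0.0015, 0.1528] [-0.001, -0.0001, -0.0037] | len 0.153 ang 0.004 clk 1.98
[ 0.41  0.56 -0.55  1.4   0.3   1.26  0.05]
{'vfov': 59.724967140865736, 'cx': 277.33390025670127, 'cy': 207.75271734018256, 'dist_coeffs': array([-0.07631072,  0.        ,  0.        ,  0.        ,  0.        ]), 'eye': array([ 0.63150236, -0.02822652,  0.44219481]), 'attitude': array([2.82108834e+00, 1.55459874e-03, 2.06235502e-01])}
[[279.2 328.5]
 [278.9 223.8]
 [278.9 192.7]
 [279.  156.5]]
```

View pics/w1.png

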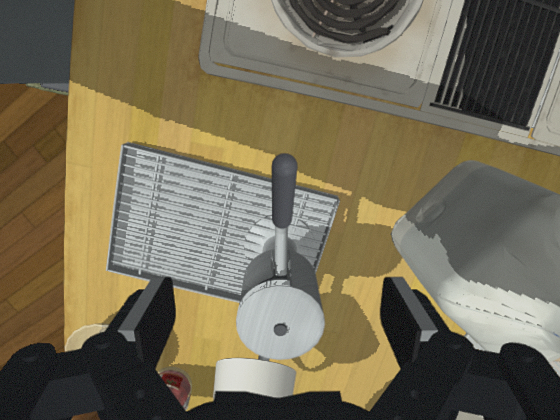

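The wrist view shows the hub top at (280,329), against a predicted (279,328.5). The tip is at (285,155) and the bend at (281.5,222). So the peg lies about 1.6° clockwise of my estimate. The tray rim corners are (125,145), (338,199) and (108,270).

Run:
```python
from h import *
from workcell import bot
c=bot.calibration('wrist');t=bot.calibration('top')
h=atz(ray(c,(280,329)),.18);print('hub',h)
for p,z in(((285,160),.1956),((281.5,222),.127)):
    x=atz(ray(c,p),z);d=x-h;print(x.round(4),np.hypot(*d[:2]).round(4),np.degrees(np.arctan2(d[1],d[0])))
a,b,e=[atz(ray(c,p),.026) for p in((125,145),(338,199),(108,270))]
for d in (b-a,e-a):print(d.round(3),np.degrees(np.arctan2(d[1],d[0])))
g=tri(ray(c,(285,160)),ray(t,(345.6,174.4)));print('tip 2view',g)
hh=np.array([.673,-.2195]);r=np.radians(100.5)
rel(bot,[*(hh+.117*np.array([np.cos(r),np.sin(r)])),.148],down(100.5))
```

```text
hub [ 0.67348122 -0.22111996  0.18      ]
[ 0.646  -0.0744  0.1956] 0.1492 100.62942407207825
[ 0.659  -0.1442  0.127 ] 0.0782 100.67688532680484
[ 0.256 -0.013  0.   ] -2.953000997059505
[-0.01  -0.167  0.   ] -93.58404215594358
tip 2view (array([ 0.6467289 , -0.07728537,  0.18692804]), [np.float64(0.0012400322572650333), np.float64(0.0012400322572649915)])
rel [0.0028, 0.005, 0.1532] [-0.0005, 0.0004, 0.0216] | len 0.153 ang 0.022 clk 2.02
```

nudge_tcp(rows=[[[0.085, 0.003, 0.005, 0.05, 0, 0, 0.02], [0.085, 0.003, 0.005, 0.1, 0, 0, 0.02], [0.085, 0.003, 0.005, 0.153, 0, 0, 0.02], [0.085, 0.003, 0.005, 0.153, 0, 0, 0.02], [0.085, 0.003, 0.005, 0.153, 0, 0, 0.02]]])

```text
clock: 2.65
position: [0.6529, -0.1039, 0.1507]
tool_rot: [3.139, 0.001, 1.756]
force: [-0.3, 0.2, 0.8]
grip_width: 0.0848
finger_force: 0.0
```

nudge_tcp(rows=[[[0.01, 0, 0, 0, 0, 0, 0], [0.01, 0, 0, 0, 0, 0, 0], [0.01, 0, 0, 0, 0, 0, 0], [0.01, 0, 0, 0, 0, 0, 0], [0.01, 0, 0, 0, 0, 0, 0]]], grip_force=40)

```text
clock: 3.28
position: [0.6519, -0.1031, 0.1484]
tool_rot: [-3.141, -0.0, 1.757]
force: [-2.7, 1.1, 3.2]
grip_width: 0.017
finger_force: 38.9
```

Gripped: the opening reads about 17 mm on the 18 mm sleeve. Next, lift 26 mm.

nudge_tcp(rows=[[[0.01, 0, 0, -0.009, 0, 0, 0], [0.01, 0, 0, -0.018, 0, 0, 0], [0.01, 0, 0, -0.027, 0, 0, 0], [0.01, 0, 0, -0.027, 0, 0, 0], [0.01, 0, 0, -0.027, 0, 0, 0]]], grip_force=60)

```text
clock: 3.9
position: [0.6523, -0.103, 0.1758]
tool_rot: [3.141, 0.0, 1.757]
force: [-3.4, -0.7, 2.5]
grip_width: 0.0167
finger_force: 59.5
```

```bash
python3 - <<'E'
from h import *
from workcell import bot
o=bot.observe();h=np.array([.6733,-.220]);d=o['position'][:2]-h;print(np.hypot(*d),np.degrees(np.arctan2(d[1],d[0])))
th=np.linspace(0,1.33,11)[1:]
R=np.hypot(*d);print([[round(R*(np.cos(a)-1),4),round(-R*np.sin(a),4),round(-a,3)] for a in th[:5]])
E
```

```text
0.11889934637372326 100.18995542002891
[[np.float64(-0.0011), np.float64(-0.0158), np.float64(-0.133)], [np.float64(-0.0042), np.float64(-0.0313), np.float64(-0.266)], [np.float64(-0.0093), np.float64(-0.0462), np.float64(-0.399)], [np.float64(-0.0164), np.float64(-0.0603), np.float64(-0.532)], [np.float64(-0.0253), np.float64(-0.0734), np.float64(-0.665)]]
```

nudge_tcp(rows=[[[0.01, -0.001, -0.0158, 0, 0, 0, -0.133], [0.01, -0.0042, -0.0313, 0, 0, 0, -0.266], [0.01, -0.0093, -0.0462, 0, 0, 0, -0.399], [0.01, -0.0164, -0.0603, 0, 0, 0, -0.532], [0.01, -0.0253, -0.0734, 0, 0, 0, -0.665]]])

```text
clock: 4.53
position: [0.5841, -0.1418, 0.1751]
tool_rot: [-3.142, -0.0, 2.426]
force: [-1.4, -3.1, -4.3]
grip_width: 0.0159
finger_force: 59.2
```

nudge_tcp(rows=[[[0.01, -0.001, -0.0158, 0, 0, 0, -0.133], [0.01, -0.0042, -0.0313, 0, 0, 0, -0.266], [0.01, -0.0093, -0.0462, 0, 0, 0, -0.399], [0.01, -0.0164, -0.0603, 0, 0, 0, -0.532], [0.01, -0.0253, -0.0734, 0, 0, 0, -0.665]]])

```text
clock: 5.15
position: [0.5545, -0.2141, 0.1749]
tool_rot: [3.142, -0.001, 3.091]
force: [-2.0, -1.3, -3.4]
grip_width: 0.0165
finger_force: 59.2
```

nudge_tcp(rows=[[[0.01, 0, 0, 0, 0, 0, 0], [0.01, 0, 0, 0, 0, 0, 0]]])

```text
clock: 5.4
position: [0.5547, -0.2133, 0.1749]
tool_rot: [3.141, -0.001, 3.084]
force: [-6.4, -2.1, -3.8]
grip_width: 0.0166
finger_force: 59.4
```

Run:
```python
from h import *
from workcell import bot
o=bot.observe();h=np.array([.6733,-.220]);d=o['position'][:2]-h;print(np.hypot(*d),np.degrees(np.arctan2(d[1],d[0])),np.degrees(o['tool_rot']))
r=np.radians(176.8);rel(bot,[*(h+.1185*np.array([np.cos(r),np.sin(r)])),.1485],down(176.8))
```

```text
0.11876703985102004 176.75604549705497 [ 1.79983634e+02 -7.56444547e-02  1.76701535e+02]
rel [-0.0003, -0.0001, 0.0264] [0.0003, -0.0013, -0.0017] | len 0.026 ang 0.002 clk 5.40
```

nudge_tcp(rows=[[[0.01, 0, 0, 0.008, 0, 0, 0], [0.01, 0, 0, 0.016, 0, 0, 0], [0.01, 0, 0, 0.024, 0, 0, 0], [0.01, 0, 0, 0.027, 0, 0, 0], [0.01, 0, 0, 0.028, 0, 0, 0]]])

```text
clock: 6.02
position: [0.5538, -0.2131, 0.1475]
tool_rot: [-3.141, -0.003, 3.084]
force: [-23.6, -0.3, 20.9]
grip_width: 0.0163
finger_force: 60.8
```

nudge_tcp(rows=[[[0.06, 0, 0, 0, 0, 0, 0], [0.085, 0, 0, 0, 0, 0, 0], [0.085, 0, 0, 0, 0, 0, 0], [0.085, 0, 0, 0, 0, 0, 0], [0.085, 0, 0, -0.01, 0, 0, 0]]])

```text
clock: 6.65
position: [0.555, -0.2134, 0.1572]
tool_rot: [3.141, -0.001, 3.087]
force: [0.2, -0.3, -0.0]
grip_width: 0.0851
finger_force: 0.0
```

nudge_tcp(rows=[[[0.085, 0, 0, -0.05, 0, 0, 0], [0.085, 0, 0, -0.1, 0, 0, 0], [0.085, 0, 0, -0.14, 0, 0, 0], [0.085, 0, 0, -0.14, 0, 0, 0]]])

```text
clock: 7.15
position: [0.5564, -0.2135, 0.3008]
tool_rot: [-3.14, 0.005, 3.087]
force: [0.5, -0.2, -1.4]
grip_width: 0.0853
finger_force: 0.0
```

Run:
```python
from h import *
from workcell import bot
t=bot.calibration('top');s=bot.calibration('scene')
c=bot.calibration('wrist');w=bot.grab_frame('wrist');I=bot.grab_frame('scene')
h=np.array([.6733,-.220,0]);a=np.radians(176.8);r=np.array([np.cos(a),np.sin(a),0])
P=[h+[0,0,.18],h+r*.075+[0,0,.125],h+r*.152+[0,0,.202]]
print(proj(c,P).round(1).tolist(),proj(s,P).round(1).tolist())
for p in proj(c,P): cv2.circle(w,tuple(map(int,p.round())),2,(0,0,255),-1)
q=proj(s,P)
k=cv2.resize(I[110:194,290:402],None,fx=5,fy=5,interpolation=cv2.INTER_CUBIC)
for p in q: cv2.circle(k,tuple(map(int,((p-[290,110])*5+2).round())),2,(0,0,255),-1)
cv2.imwrite('pics/v2.png',np.hstack([cv2.resize(w,(400,300)),cv2.resize(k,(400,300))]))
print(bot.observe()['qpos'].round(2))
rel(bot,[.481,.104,.20],down(114))
rel(bot,[.481,.104,.20],down(-66))
```

```text
[[277.3, 329.4], [277.5, 224.8], [277.6, 158.7]] [[340.7, 128.2], [357.2, 155.2], [380.9, 142.4]]
[ 0.87  0.54 -0.91  1.57  0.45  1.25  1.4 ]
rel [0.0916, 0.3131, 0.0974] [-0.0002, 0.0007, 1.0969] | len 0.340 ang 1.097 clk 7.25
rel [0.0916, 0.3131, 0.0974] [-0.0008, -0.0002, -2.0447] | len 0.340 ang 2.045 clk 7.25
```

View pics/v2.png

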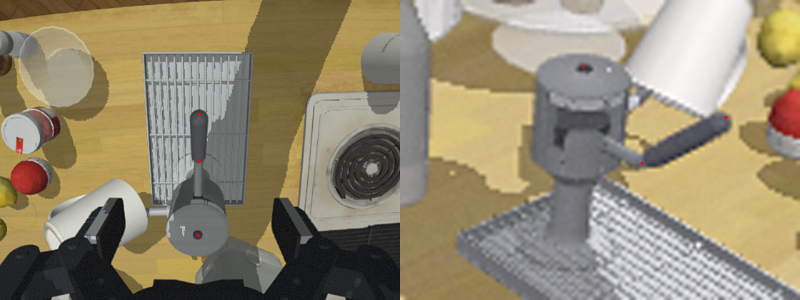

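The wrist and scene pictures show the peg lying along the front notch, on the predicted resting points: wrist tip about (278,159), scene tip about (381,142). It is down and free. On to the mug.

nudge_tcp(rows=[[[0.085, 0.018, 0.06, 0, 0, 0, 0.18], [0.085, 0.036, 0.12, 0, 0, 0, 0.36], [0.085, 0.054, 0.18, 0, 0, 0, 0.54], [0.085, 0.07, 0.24, 0, 0, 0, 0.72], [0.085, 0.09, 0.3, 0, 0, 0, 0.9]]])

```text
clock: 7.88
position: [0.4849, 0.0791, 0.2966]
tool_rot: [-3.141, -0.001, 2.21]
force: [1.1, 0.6, -0.3]
grip_width: 0.0848
finger_force: 0.0
```

nudge_tcp(rows=[[[0.085, 0, 0, 0, 0, 0, 0.15], [0.085, 0, 0, 0, 0, 0, 0.15]]])

```text
clock: 8.12
position: [0.4855, 0.0777, 0.2967]
tool_rot: [-3.14, -0.0, 2.067]
force: [-0.9, -0.0, -0.5]
grip_width: 0.085
finger_force: 0.0
```

```bash
python3 - <<'E'
from h import *
from workcell import bot
c=bot.calibration('wrist');w=bot.grab_frame('wrist')
a=np.radians(114)
P=[[.481,.104,.094],[.481+.074*np.cos(a),.104+.074*np.sin(a),.05]]
print(proj(c,P).round(1).tolist(),bot.observe()['qpos'].round(2));cv2.imwrite('pics/w3.png',w)
rel(bot,[.481,.104,.20],down(114))
np.save('w3.npy',c,allow_pickle=True)
E
```

```text
[[286.5, 148.7], [291.7, 68.6]] [ 0.37  0.32 -0.81  1.83  0.26  1.1  -0.03]
rel [0.0258, 0.0088, 0.0967] [-0.0011, -0.0001, 0.0786] | len 0.101 ang 0.079 clk 8.18
```

View pics/w3.png

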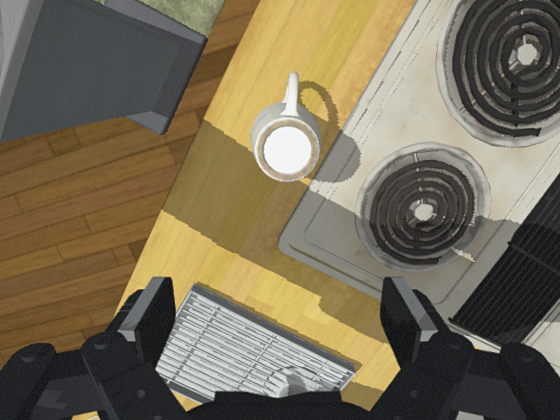

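The wrist view shows the mug foot at about (286.5,150), against a predicted (286.5,148.7). The handle's outer end is at about (293.5,73), which confirms an azimuth near 113°.

Run:
```python
from h import *
from workcell import bot
c=np.load('w3.npy',allow_pickle=True).item()
s,t=bot.calibration('scene'),bot.calibration('top')
x,e=tri(ray(s,(305,231.6)),ray(t,(280.4,237)),ray(c,(286.5,150)));print(x,e)
hd=atz(ray(c,(293.5,76)),.05)-x;print(np.degrees(np.arctan2(hd[1],hd[0])),np.hypot(*hd[:2]))
rel(bot,[x[0],x[1],.12],down(113));rel(bot,[x[0],x[1],.055],down(113))
```

```text
[0.48119745 0.10325905 0.09065482] [np.float64(0.0011967397302580153), np.float64(0.001477305137201923), np.float64(0.0010588369451488473)]
111.87308684747468 0.06784521651393742
rel [0.025, 0.0087, 0.1767] [-0.0011, -0.0001, 0.096] | len 0.179 ang 0.096 clk 8.18
rel [0.025, 0.0088, 0.2417] [-0.0011, -0.0001, 0.096] | len 0.243 ang 0.096 clk 8.18
```

nudge_tcp(rows=[[[0.085, 0.015, 0.005, 0.03, 0, 0, 0.096], [0.085, 0.025, 0.009, 0.08, 0, 0, 0.096], [0.085, 0.025, 0.009, 0.13, 0, 0, 0.096], [0.085, 0.025, 0.009, 0.16, 0, 0, 0.096], [0.085, 0.025, 0.009, 0.16, 0, 0, 0.096]]])

```text
clock: 8.8
position: [0.4808, 0.103, 0.1356]
tool_rot: [-3.138, -0.001, 1.971]
force: [0.8, 0.1, 0.2]
grip_width: 0.0854
finger_force: 0.0
```

Run:
```python
from h import *
from workcell import bot
rel(bot,[.4812,.1033,.055],down(113))
```

```text
rel [0.0, 0.0008, 0.0805] [-0.004, -0.0014, -0.001] | len 0.081 ang 0.004 clk 8.80
```

nudge_tcp(rows=[[[0.085, 0, 0, 0.03, 0, 0, 0], [0.085, 0, 0, 0.06, 0, 0, 0], [0.085, 0, 0, 0.08, 0, 0, 0], [0.085, 0, 0, 0.08, 0, 0, 0]]])

```text
clock: 9.3
position: [0.4821, 0.1035, 0.0576]
tool_rot: [-3.141, -0.0, 1.97]
force: [0.6, 0.2, 1.4]
grip_width: 0.0851
finger_force: 0.0
```

nudge_tcp(rows=[[[0.05, 0, 0, 0, 0, 0, 0], [0.05, 0, 0, 0, 0, 0, 0], [0.05, 0, 0, 0, 0, 0, 0], [0.05, 0, 0, 0, 0, 0, 0]]], grip_force=50)

```text
clock: 9.8
position: [0.483, 0.1038, 0.0592]
tool_rot: [3.139, 0.001, 1.969]
force: [-3.1, -1.1, 16.4]
grip_width: 0.0638
finger_force: 50.6
```

nudge_tcp(rows=[[[0.05, 0, 0, -0.02, 0, 0, 0], [0.05, 0, 0, -0.06, 0, 0, 0], [0.05, 0, 0, -0.11, 0, 0, 0], [0.05, 0, 0, -0.16, 0, 0, 0], [0.05, 0, 0, -0.2, 0, 0, 0]]], grip_force=50)

```text
clock: 10.42
position: [0.4819, 0.1038, 0.2604]
tool_rot: [3.14, 0.001, 1.97]
force: [0.6, -0.7, -2.0]
grip_width: 0.0631
finger_force: 57.9
```

Add to h.py:
```python
H=np.array([.6733,-.220,0]);_a=np.radians(176.8);rh=np.array([np.cos(_a),np.sin(_a),0]);up=np.array([0,0,1.])
TIP=H+.152*rh+.202*up
def hang(al,xm,zm,g=.0348):
    a=np.radians(al);x=rh*np.cos(a)-up*np.sin(a);z=-rh*np.sin(a)-up*np.cos(a)
    return TIP-xm*x-z*(zm-g),Rn.from_matrix(np.c_[x,np.cross(z,x),z])
def tipin(bot,g=.0348):
    o=bot.observe();R=Rn.from_euler('xyz',o['tool_rot']);v=R.inv().apply(TIP-o['position'])
    print('tip in mug: x %.4f y %.4f zm %.4f'%(v[0],v[1],v[2]+g),'F',o['force'].round(1),'tilt',np.degrees(np.arccos(-R.as_matrix()[2,2])).round(1),'gw',o['grip_width'].round(4))
```

Run:
```python
from h import *
from workcell import bot
p,R=hang(42,-.008,.135);print(p,bot.observe()['qpos'].round(2));rel(bot,p,R);rel(bot,p,down(176.8))
```

```text
[ 0.44865877 -0.20744061  0.27111007] [ 0.29  0.36 -0.79  1.88  0.3   1.02 -0.23]
rel [-0.2739, -0.1515, -0.0108] [-0.407, -0.6524, -1.0639] | len 0.313 ang 1.313 clk 10.43
rel [-0.2739, -0.1515, -0.0108] [0.0013, 0.0016, -1.1161] | len 0.313 ang 1.116 clk 10.43
```

nudge_tcp(rows=[[[0.05, -0.035, -0.019, -0.02, -0.05, -0.08, -0.13], [0.05, -0.07, -0.038, -0.03, -0.1, -0.16, -0.26], [0.05, -0.105, -0.057, -0.03, -0.15, -0.24, -0.39], [0.05, -0.14, -0.076, -0.03, -0.2, -0.32, -0.52], [0.05, -0.175, -0.095, -0.03, -0.25, -0.4, -0.65]]])

```text
clock: 11.05
position: [0.462, -0.0936, 0.2883]
tool_rot: [3.031, 0.451, 2.605]
force: [0.7, 0.5, -2.8]
grip_width: 0.0635
finger_force: 57.9
```

Run:
```python
from h import *
from workcell import bot
p,R=hang(42,-.008,.135);print(bot.observe()['qpos'].round(2));rel(bot,p,R)
```

```text
[ 0.76  0.03 -0.78  2.24  0.35  0.46  0.76]
rel [-0.0346, -0.108, 0.0241] [-0.1609, -0.2539, -0.4146] | len 0.116 ang 0.512 clk 11.05
```

nudge_tcp(rows=[[[0.05, -0.009, -0.027, 0.006, -0.04, -0.064, -0.1], [0.05, -0.017, -0.054, 0.012, -0.08, -0.128, -0.2], [0.05, -0.026, -0.081, 0.018, -0.12, -0.19, -0.31], [0.05, -0.035, -0.108, 0.024, -0.161, -0.254, -0.415], [0.05, -0.035, -0.108, 0.024, -0.161, -0.254, -0.415]]])

```text
clock: 11.68
position: [0.4515, -0.1647, 0.2706]
tool_rot: [3.049, 0.59, 2.909]
force: [0.1, 0.2, -3.7]
grip_width: 0.0637
finger_force: 58.0
```

Run:
```python
from h import *
from workcell import bot
p,R=hang(42,-.008,.135);print(bot.observe()['qpos'].round(2));rel(bot,p,R);tipin(bot)
```

```text
[ 1.26  0.09 -0.96  2.33 -0.36  0.2   2.02]
rel [-0.0062, -0.0423, -0.0004] [-0.0161, -0.1358, -0.1461] | len 0.043 ang 0.200 clk 11.68Traceback (most recent call last):
  File "<stdin>", line 3, in <module>
  File "h.py", line 27, in tipin
    print('tip in mug: x %.4f y %.4f zm %.4f'%(v[0],v[1],v[2]+g),'F',o['force'].round(1),'tilt',np.degrees(np.arccos(-R.as_matrix()[2,2])).round(1),'gw',o['grip_width'].round(4))
                                                                                                                                                         ^^^^^^^^^^^^^^^^^^^^^
AttributeError: 'float' object has no attribute 'round'
```

```bash
sed -i "s/o\['grip_width'\].round(4)/round(o['grip_width'],4)/" h.py
```

Run:
```python
from h import *
from workcell import bot
for a in(30,34):
    p,R=hang(a,.0,.115);print(a,p);rel(bot,p,R)
tipin(bot)
```

```text
30 [ 0.48149953 -0.20927669  0.27145524]
rel [-0.0333, -0.0382, 0.0178] [-0.0007, 0.0733, -0.1469] | len 0.054 ang 0.164 clk 11.68
34 [ 0.47675966 -0.20901169  0.26848881]
rel [-0.0278, -0.039, 0.0176] [-0.0058, 0.0036, -0.1467] | len 0.051 ang 0.147 clk 11.68
tip in mug: x -0.0274 y -0.0386 zm 0.1326 F [ 0.1  0.2 -3.7] tilt 34.2 gw 0.0637
```

nudge_tcp(rows=[[[0.05, -0.01, -0.013, 0, 0, 0.02, -0.04], [0.05, -0.02, -0.026, 0, 0, 0.038, -0.08], [0.05, -0.03, -0.0385, 0.01, -0.003, 0.038, -0.147], [0.05, -0.0305, -0.0385, 0.0177, -0.003, 0.038, -0.147], [0.05, -0.0305, -0.0385, 0.0177, -0.003, 0.038, -0.147]]])

```text
clock: 12.3
position: [0.4789, -0.2088, 0.2694]
tool_rot: [3.14, 0.558, 3.082]
force: [-0.4, 0.7, -2.0]
grip_width: 0.0636
finger_force: 57.9
```

Run:
```python
from h import *
from workcell import bot
p,R=hang(32,0,.115);print(bot.observe()['qpos'].round(2));rel(bot,p,R);tipin(bot)
```

```text
[ 1.17  0.19 -0.83  2.21 -0.12  0.28  2.01]
rel [-0.0005, -0.0003, -0.0004] [0.0003, -0.0008, -0.0029] | len 0.001 ang 0.003 clk 12.30
tip in mug: x -0.0006 y -0.0003 zm 0.1146 F [-0.4  0.7 -2. ] tilt 32.0 gw 0.0636
```

Create look.py:
```python
import sys
from h import *
from workcell import bot
o=bot.observe();R=Rn.from_euler('xyz',o['tool_rot'])
F=lambda z,r,n:[o['position']+R.apply([r*np.cos(t),r*np.sin(t),z-.0348]) for t in np.linspace(0,6.283,n)]
out=[]
for n,(x,y,w) in(('scene',(320,80,112)),('top',(310,170,112))):
    I=bot.grab_frame(n);c=bot.calibration(n);h=int(w*.75)
    k=cv2.resize(I[y:y+h,x:x+w],(400,300),interpolation=cv2.INTER_CUBIC);s=400/w
    for P,col in((F(0,.031,30),(0,0,255)),(F(.094,.0415,30),(255,0,0)),([TIP],(0,255,0))):
        for p in proj(c,P): cv2.circle(k,tuple(map(int,(p-[x,y])*s+s/2)),1,col,-1)
    out.append(k)
cv2.imwrite(sys.argv[1],np.hstack(out));tipin(bot)
```

```bash
python3 look.py pics/v4.png
```

```text
tip in mug: x -0.0005 y -0.0002 zm 0.1148 F [ 0.6  0.1 -1.7] tilt 32.0 gw 0.0635
```

View pics/v4.png

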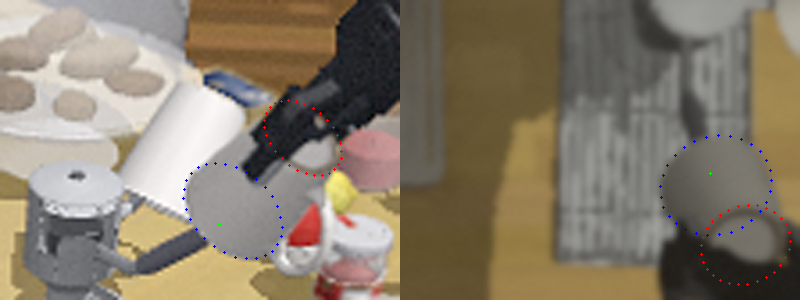

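The model outlines (foot red, rim blue) match the mug in both views. The handle hangs on the lower outer side and the tip lies in line with the mouth. Slide on.

nudge_tcp(rows=[[[0.05, 0, 0, 0.01, 0, 0, 0], [0.05, 0, 0, 0.025, 0, 0, 0], [0.05, 0, 0, 0.04, 0, 0, 0], [0.05, 0, 0, 0.055, 0, 0, 0], [0.05, 0, 0, 0.065, 0, 0, 0]]])

```text
clock: 13.02
position: [0.5095, -0.2099, 0.2165]
tool_rot: [3.139, 0.55, 3.084]
force: [-0.2, 0.2, -2.1]
grip_width: 0.0632
finger_force: 57.9
```

Run:
```python
from h import *
from workcell import bot
tipin(bot);print(bot.observe()['qpos'].round(2))
for a in (32,36): p,R=hang(a,.0,.018);rel(bot,p,R)
```

```text
tip in mug: x -0.0027 y -0.0010 zm 0.0535 F [-0.2  0.2 -2.1] tilt 31.5 gw 0.0632
[ 1.04  0.34 -0.78  2.21  0.48  0.17  1.42]
rel [-0.0029, -0.001, 0.0355] [0.002, -0.0085, -0.0017] | len 0.036 ang 0.009 clk 13.03
rel [-0.004, -0.001, 0.0355] [0.0019, -0.0783, -0.0018] | len 0.036 ang 0.078 clk 13.03
```

nudge_tcp(rows=[[[0.05, -0.002, -0.001, 0.01, 0, 0.015, 0], [0.05, -0.004, -0.001, 0.02, 0, 0.03, 0], [0.05, -0.005, -0.001, 0.03, 0, 0.044, 0], [0.05, -0.005, -0.001, 0.036, 0, 0.044, 0], [0.05, -0.005, -0.001, 0.036, 0, 0.044, 0]]])

```text
clock: 13.65
position: [0.5321, -0.2124, 0.1883]
tool_rot: [3.138, 0.506, 3.083]
force: [0.4, -0.0, -2.4]
grip_width: 0.0631
finger_force: 57.9
```

Run:
```python
from h import *
from workcell import bot
tipin(bot);print(bot.observe()['qpos'].round(2))
for a in (29,32): p,R=hang(a,.0,.010);rel(bot,p,R)
```

```text
tip in mug: x 0.0026 y 0.0003 zm 0.0177 F [ 0.4 -0.  -2.4] tilt 29.0 gw 0.0631
[ 0.88  0.4  -0.64  2.16  0.54  0.19  1.34]
rel [0.0026, 0.0003, 0.0077] [0.0023, -0.0002, -0.0025] | len 0.008 ang 0.003 clk 13.65
rel [0.0013, 0.0003, 0.0077] [0.0023, -0.0526, -0.0025] | len 0.008 ang 0.053 clk 13.65
```

nudge_tcp(rows=[[[0.05, 0, 0, 0.004, 0, 0, 0], [0.05, 0, 0, 0.008, 0, 0, 0], [0.05, 0, 0, 0.01, 0, 0, 0], [0.05, 0, 0, 0.01, 0, 0, 0]]])

```text
clock: 14.15
position: [0.537, -0.2127, 0.1794]
tool_rot: [3.138, 0.506, 3.082]
force: [-2.1, 0.5, -1.9]
grip_width: 0.0634
finger_force: 58.1
```

```bash
python3 -c "
from h import *
from workcell import bot
tipin(bot);print(bot.observe()['qpos'].round(2))"
```

```text
tip in mug: x 0.0026 y 0.0004 zm 0.0075 F [-2.1  0.5 -1.9] tilt 29.0 gw 0.0634
[ 0.85  0.42 -0.61  2.16  0.61  0.17  1.27]
```

Run:
```python
from h import *
from workcell import bot
for al,xm in((36,-.010),(39,-.016)):
    p,R=hang(al,xm,.009); G=p-R.apply([0,0,.019])
    for t in(27,29):
        q,R2=hang(t,0,.01);rel(bot,G+R2.apply([0,0,.019]),R2)
```

```text
rel [0.0123, 0.0003, -0.0003] [0.0025, 0.0343, -0.0028] | len 0.012 ang 0.035 clk 14.15
rel [0.0117, 0.0003, -0.0003] [0.0024, -0.0006, -0.0029] | len 0.012 ang 0.004 clk 14.15
rel [0.0178, 0.0003, 0.0012] [0.0025, 0.0343, -0.0028] | len 0.018 ang 0.035 clk 14.15
rel [0.0172, 0.0003, 0.0012] [0.0024, -0.0006, -0.0029] | len 0.017 ang 0.004 clk 14.15
```

nudge_tcp(rows=[[[0.05, 0.003, 0, 0, 0, 0.005, 0], [0.05, 0.006, 0, 0, 0, 0.01, 0], [0.05, 0.009, 0, 0, 0, 0.015, 0], [0.05, 0.009, 0, 0, 0, 0.015, 0]]], grip_force=25)

```text
clock: 14.65
position: [0.5301, -0.2124, 0.1759]
tool_rot: [3.138, 0.493, 3.083]
force: [5.0, 0.5, 0.8]
grip_width: 0.0633
finger_force: 57.5
```

```bash
python3 -c "
from h import *
from workcell import bot
tipin(bot);print(bot.observe()['qpos'].round(2))"
```

```text
tip in mug: x -0.0047 y 0.0004 zm 0.0078 F [5.  0.5 0.8] tilt 28.3 gw 0.0633
[ 0.86  0.42 -0.62  2.16  0.61  0.18  1.28]
```

nudge_tcp(rows=[[[0.05, 0.003, 0, 0, 0, 0, 0], [0.05, 0.006, 0, 0, 0, 0, 0], [0.05, 0.009, 0, 0.001, 0, 0, 0], [0.05, 0.009, 0, 0.001, 0, 0, 0]]], grip_force=20)

```text
clock: 15.15
position: [0.5231, -0.2119, 0.171]
tool_rot: [3.138, 0.494, 3.083]
force: [7.2, 0.1, 2.1]
grip_width: 0.0637
finger_force: 57.9
```

```bash
python3 -c "
from h import *
from workcell import bot
tipin(bot);print(bot.observe()['qpos'].round(2),bot.observe()['finger_force'])"; python3 look.py pics/v5.png
```

```text
tip in mug: x -0.0133 y 0.0004 zm 0.0068 F [7.2 0.1 2.1] tilt 28.3 gw 0.0637
[ 0.88  0.42 -0.64  2.18  0.7   0.17  1.19] 57.88127594983962
tip in mug: x -0.0132 y 0.0004 zm 0.0068 F [8.1 0.4 1.6] tilt 28.3 gw 0.0633
```

View pics/v5.png

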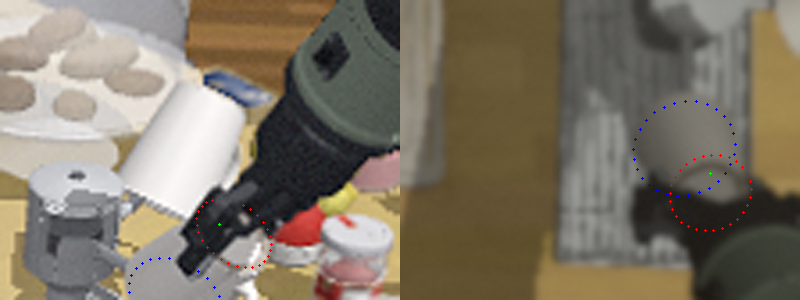

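The top view shows the rim shifted towards the post relative to the unturned model. So the mug has pivoted in the pads and leans further along the peg. The upward force confirms that the peg carries the mug, so I'll open gently.

nudge_tcp(rows=[[[0.05, 0.002, 0, 0, 0, 0, 0], [0.063, 0.002, 0, 0, 0, 0, 0], [0.065, 0.002, 0, 0, 0, 0, 0], [0.067, 0.002, 0, 0, 0, 0, 0], [0.07, 0.002, 0, 0, 0, 0, 0]]], grip_force=20)

```text
clock: 15.88
position: [0.5197, -0.2118, 0.169]
tool_rot: [3.138, 0.49, 3.082]
force: [0.7, 0.3, -0.3]
grip_width: 0.0702
finger_force: 0.0
```

nudge_tcp(rows=[[[0.075, 0.002, 0, 0, 0, 0, 0], [0.08, 0.002, 0, 0, 0, 0, 0], [0.085, 0.002, 0, 0, 0, 0, 0], [0.085, 0.002, 0, 0, 0, 0, 0]]])

```text
clock: 16.38
position: [0.5183, -0.2117, 0.1682]
tool_rot: [3.138, 0.491, 3.083]
force: [-0.0, -0.2, -0.1]
grip_width: 0.0852
finger_force: 0.0
```

```bash
python3 look.py pics/v6.png
```

```text
tip in mug: x -0.0188 y 0.0005 zm 0.0065 F [-0.3  0.6  0. ] tilt 28.1 gw 0.0848
```

View pics/v6.png

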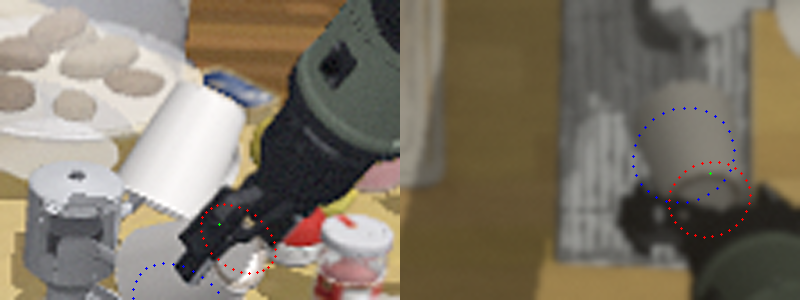

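The fingers are open with zero force, and the mug hangs on the peg with its foot at the tip. Retreat straight back along the tool.

nudge_tcp(rows=[[[0.085, 0, 0, -0.01, 0, 0, 0], [0.085, 0, 0, -0.03, 0, 0, 0], [0.085, 0, 0, -0.05, 0, 0, 0], [0.085, 0, 0, -0.07, 0, 0, 0], [0.085, 0, 0, -0.09, 0, 0, 0]]])

```text
clock: 17.1
position: [0.4755, -0.2094, 0.2481]
tool_rot: [3.138, 0.491, 3.083]
force: [-0.4, 0.2, -0.1]
grip_width: 0.085
finger_force: 0.0
```

nudge_tcp(rows=[[[0.085, 0, 0, -0.03, 0, 0, 0], [0.085, 0, 0, -0.06, 0, 0.03, 0], [0.085, 0, 0, -0.08, 0, 0.06, 0], [0.085, 0, 0, -0.08, 0, 0.06, 0], [0.085, 0, 0, -0.08, 0, 0.06, 0]]])

```text
clock: 17.73
position: [0.438, -0.2078, 0.3175]
tool_rot: [3.138, 0.431, 3.082]
force: [-0.4, 0.2, 0.2]
grip_width: 0.0853
finger_force: 0.0
```

```bash
python3 look.py pics/v7.png
```

```text
tip in mug: x -0.0277 y -0.0000 zm 0.1745 F [-0.9  0.  -0.5] tilt 24.7 gw 0.0849
```

View pics/v7.png

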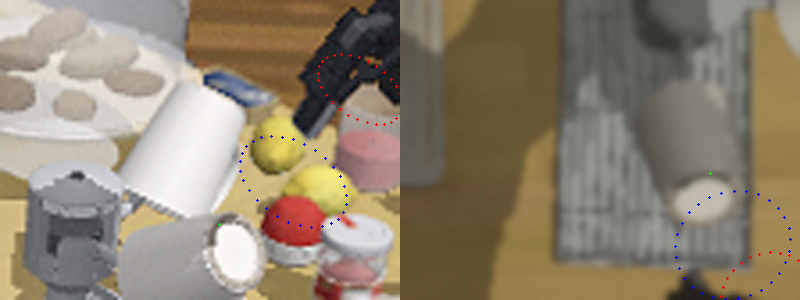

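Run:
```python
from h import *
from workcell import bot
s,t=bot.calibration('scene'),bot.calibration('top');k=112/400
f,e=tri(ray(s,(236*k+320-.4,252*k+80-.4)),ray(t,(306*k+310-.4,199*k+170-.4)));print('foot',f,e,'tip',TIP,'d',f-TIP)
# view with candidate mug models at different lean
I=bot.grab_frame('scene');J=bot.grab_frame('top');out=[]
from scipy.optimize import least_squares
for n,c,I,(x,y) in(('s',s,I,(330,120)),('t',t,J,(345,180))):
    out.append(cv2.resize(cv2.convertScaleAbs(I[y:y+60,x:x+80],alpha=1.3 if n=='t' else 1),(400,300),interpolation=cv2.INTER_CUBIC))
cv2.imwrite('pics/v8.png',np.hstack(out))
```

```text
foot [ 0.50323621 -0.21192733  0.18611523] [np.float64(0.00046225809312047764), np.float64(0.0004622580931204778)] tip [ 0.521537   -0.21151513  0.202     ] d [-0.01830079 -0.0004122  -0.01588477]
```

View pics/v8.png

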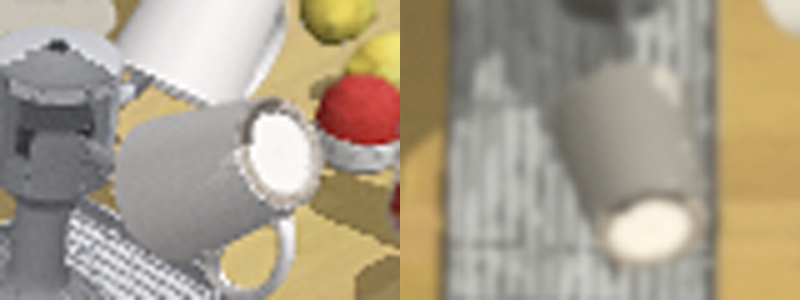

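Run:
```python
from h import *
from workcell import bot
from scipy.optimize import least_squares
C={n:bot.calibration(n) for n in('scene','top')}
obs={('scene',.094,.0415):np.array([(117,160),(117,185),(127,215),(143,243),(168,258),(122,140)])/5+[330,120]-.4,
('top',.094,.0415):np.array([(155,110),(162,95),(180,78),(215,65),(250,65)])/5+[345,180]-.4,
('scene',0,.031):np.array([(242,120),(270,98),(310,125),(325,165),(305,205),(275,205)])/5+[330,120]-.4,
('top',0,.031):np.array([(195,225),(210,262),(245,264),(295,245),(300,210)])/5+[345,180]-.4}
T=np.linspace(0,2*np.pi,120)
def ax(p):
    a,b=p[3:];u=np.array([-np.cos(b)*rh[0]*0,0,0]);R=Rn.from_euler('z',b).apply(rh);return -R*np.sin(a)-up*np.cos(a)
def res(p):
    z=ax(p);u=np.cross(z,[0,0,1.]);u/=np.linalg.norm(u);v=np.cross(z,u);o=[]
    for (n,h,r),q in obs.items():
        P=p[:3]+z*h+r*(np.outer(np.cos(T),u)+np.outer(np.sin(T),v));uv=proj(C[n],P)
        o+=[np.min(np.linalg.norm(uv-x,axis=1)) for x in q]
    return np.array(o)
for a0 in(.7,1.1):
    s=least_squares(res,[.503,-.212,.186,a0,0.],x_scale=[.01,.01,.01,.2,.2],diff_step=1e-3);p=s.x
    v=TIP-p[:3];z=ax(p);zm=v@z;print(p.round(4),'lean',np.degrees(p[3]).round(1),'cost',s.cost,'tip z_m',zm.round(4),'floor d',np.linalg.norm(TIP-p[:3]-.008*z).round(4))
    mid=p[:3]+.047*z;print('mid',mid)
print(res(p).round(1))
```

```text
[ 0.5013 -0.2091  0.188   0.9017 -0.0393] lean 51.7 cost 5.2841383275485025 tip z_m 0.0073 floor d 0.0236
mid [ 0.5380108  -0.21256521  0.15885374]
[ 0.501  -0.2089  0.1883  0.9096 -0.0407] lean 52.1 cost 5.444414108226687 tip z_m 0.0079 floor d 0.0236
mid [ 0.53789024 -0.21247271  0.15940871]
[0.8 1.  1.3 0.4 0.2 0.4 0.9 0.8 0.5 0.1 0.5 0.5 0.5 0.9 0.2 0.1 0.7 0.
 0.3 1.5 1.1 0.1]
```

The fit puts the mug at a lean of about 52° with the tip 7–8 mm from the foot plane, which is on the inner floor, and 24 mm from the floor's centre. All of that is within limits. One stillness check, then I hand in.

Run:
```python
from workcell import bot
import cv2,numpy as np
a=bot.grab_frame('scene')
for _ in range(8): b=bot.grab_frame('scene')
d=cv2.absdiff(a,b)[120:180,330:410];print('max diff',d.max(),d.mean())
o=bot.observe();print(o['clock'],abs(o['qd']).max(),o['finger_force'])
if d.mean()<2: print(bot.job_done())
```

```text
max diff 55 1.705138888888889
18.375 0.0019596988513470096 0.0
the job is handed in; nothing more can be done
None
```

I moved the swing peg to the front notch and hung the mug mouth down on it, then handed the job in at about 18.4 s; no verdict came back. The camera fit puts the mug's lean at about 52° (limit 60°) with the peg's tip on the inner floor. The robot was clear of everything, and I kept away from the coffee pods but took no last picture of them.

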